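# Put the hole saws back on their storage rack

## Robot

A 7-joint arm with a two-finger parallel gripper is mounted at the origin on the work surface. World frame = base frame: x ahead of the robot, y to its left, z up, the work surface at z = 0. Lengths are in m, angles in rad, forces in N, time in s.
With the tool pointing down it reaches from about 0.425 to 1.025 m from the base axis. Payload 9.4 kg.
Tool frame: the origin (TCP) lies midway between the tips of the shut fingers; the grasp point (between the pads) lies behind it (manip.grasp_offset is the z of the grasp point in the tool frame, in m); z points along the fingers, y is the line along which they close (so a half turn about z gives the same grasp; the last joint's range is limited). The gripper opens to 93 mm and grips with 3 to 60 N. Pads are 15 mm wide; open, the fingers measure 128 mm over their backs; the gripper's body (75 mm by 188 mm) begins 65 mm behind the grasp point.
Start: joints at [1.142, 0.599, -0.003, 1.599, 0.002, 0.943, -0.08], TCP at [0.25, -0.681, 0.189] pointing down, gripper open.
Joint ranges: [-2.57, 2.57], [-0.35, 1.97], [-1.29, 1.29], [0.11, 2.56], [-1.05, 4.19], [0.11, 1.86], [-2.63, 2.63]. Speed limits (rad/s): [2.22, 2.22, 3.01, 3.01, 3.14, 3.14, 3.14].

## Interface

Orientations are given as a 3x3 rotation matrix whose columns are the frame's x, y, z axes.
In Python, from bench import sense, snapshot, workorder, manip gives the robot as it stands. The module is installed in compiled form; this text tells all that it offers.
- The arm moves only by the tool move_arm, never from a script. Its argument "commands" is a list of rows, each a list of 7 numbers: the finger opening in m, from 0 to 0.093, then the shift along the tool's x, y, z in m, then the turn, a rotation vector about the tool's x, y, z in degrees. In form: [[hand, dx, dy, dz, rx, ry, rz], ...]. A call has 1 to 20 rows; each row shifts and turns the commanded pose from where the row before left it, along the tool's axes as they then stand; what a row does not reach is not made up. A row lasts 1/8 s, in which the tool goes at most 62.5 mm and 10.7 degrees, less where a joint would pass 70% of its speed; a pose out of reach is approached as far as the arm can. A call is refused whole if a number of a shift passes 0.0625 or a number of a turn 10.7, either way. A call with a gripper value outside its range is refused whole. The fingers move at their own pace and stop on an object; the grip force is fixed at half the most. Time passes only in rows, so rows that do not move let the fingers close. It gives the time, the measured TCP pose, the force, the opening and the grip force at its end, in the units of the state.
- sense(): the state, without advancing time (a new reading comes with each control period).
- snapshot(name): name is "scene" or "top" or "wrist"; returns a dict with "frame" (400x640x3 uint8, red, green, blue), "range_z" (400x640 float32, m along the optical axis (not along the pixel's ray), 0 where there is no reading), "camera_matrix" (3x3 intrinsics, pixels), "k1" (the pictures are not rectified: a ray, as slopes to the right and down, at radius r is drawn at 1 + k1 r^2 times it, then the intrinsics apply), "world_from_camera" (4x4, takes a point from camera to world coordinates); the wrist camera has in their place "tool_from_camera" (4x4, takes a point from camera to tool coordinates, whose origin is the TCP and whose axes are the flange's). Camera axes: x right, y up, looking along -z (the intrinsics and any distortion apply to the point x, -y, -z); pixel columns grow to the right and rows downward; lengths in m; the calibration is good to about 2 mm. A picture is of the moment at which its call begins: read the wrist's pose just before it.
- workorder.sign_off(): hands the job in; it is judged then, once.
The state is a dict: "time": time; "qpos": joint angles; "joint_vel": joint speeds; "tau": joint torques, N m; "ee_pos": TCP position; "tool_rot": TCP orientation; "wrist_force": force on the tool from outside, world axes, zero at the start; "moment": the same for the moment, N m; "gripper_width": opening from 0.0 (shut) to 1.0 (fully open); "finger_force": force on a finger pad.
Only numpy, scipy, OpenCV 4.12 (cv2) and the standard library are available. Lean on these libraries where they do the work, as an engineer would, in place of code of your own. Each camera call takes 0.05 s, during which the arm holds its last target. There are 200 camera calls.

## Task

The four hole saws have been cleaned and stand in a row on the plain wash rack. Put each one back on the storage rack, teeth down over the spigot of its own colour and sitting flat on its painted disc, so that the row stands in the order the spigots give. Do not knock over the glue bottle.

Things in the scene. Friction and masses are not known exactly. Their poses are not given: they have to be found in the camera images.
- saw_yellow: the yellow hole saw (small): a yellow-painted steel cup standing teeth down, outer diameter 32 mm, height 48 mm, closed on top with a black centre hole, open below (inner diameter 26 mm, inner depth 38 mm), 0.08 to 0.28 kg. Origin: centre of its toothed underside; z up towards the closed end. At the start it stands loosely over a pin of the wash rack.
- saw_red: the red hole saw (medium): a red-painted steel cup standing teeth down, outer diameter 40 mm, height 48 mm, closed on top with a black centre hole, open below (inner diameter 34 mm, inner depth 38 mm), 0.08 to 0.28 kg. Origin: centre of its toothed underside; z up towards the closed end. At the start it stands loosely over a pin of the wash rack.
- saw_blue: the blue hole saw (large): a blue-painted steel cup standing teeth down, outer diameter 50 mm, height 48 mm, closed on top with a black centre hole, open below (inner diameter 44 mm, inner depth 38 mm), 0.08 to 0.28 kg. Origin: centre of its toothed underside; z up towards the closed end. At the start it stands loosely over a pin of the wash rack.
- saw_green: the green hole saw (largest): a green-painted steel cup standing teeth down, outer diameter 60 mm, height 48 mm, closed on top with a black centre hole, open below (inner diameter 54 mm, inner depth 38 mm), 0.08 to 0.28 kg. Origin: centre of its toothed underside; z up towards the closed end. At the start it stands loosely over a pin of the wash rack.
- spigot_yellow: yellow place of the storage rack: fixed pale wooden block 80x80x18 mm, a yellow disc painted on top and a central upright yellow spigot, 10 mm thick, 30 mm tall, tapered near the top; loose in the yellow saw's bore by 8 mm all round. Origin: centre of the block's underside, z up, y along the row of four blocks, 85 mm apart, in a dark 100x365 mm tray whose rim is lower than the blocks.
- spigot_red: red place of the storage rack: fixed pale wooden block 80x80x18 mm, a red disc painted on top and a central upright red spigot, 18 mm thick, 30 mm tall, tapered near the top; loose in the red saw's bore by 8 mm all round. Origin: centre of the block's underside, z up, y along the row of four blocks, 85 mm apart, in a dark 100x365 mm tray whose rim is lower than the blocks.
- spigot_blue: blue place of the storage rack: fixed pale wooden block 80x80x18 mm, a blue disc painted on top and a central upright blue spigot, 28 mm thick, 30 mm tall, tapered near the top; loose in the blue saw's bore by 8 mm all round. Origin: centre of the block's underside, z up, y along the row of four blocks, 85 mm apart, in a dark 100x365 mm tray whose rim is lower than the blocks.
- spigot_green: green place of the storage rack: fixed pale wooden block 80x80x18 mm, a green disc painted on top and a central upright green spigot, 38 mm thick, 30 mm tall, tapered near the top; loose in the green saw's bore by 8 mm all round. Origin: centre of the block's underside, z up, y along the row of four blocks, 85 mm apart, in a dark 100x365 mm tray whose rim is lower than the blocks.
- wash_rack: the wash rack: a fixed bare plywood board 90 x 360 mm, 20 mm thick, lying on the bench, with four plain upright steel pins 8 mm thick and 28 mm tall in one row along its y axis, 85 mm apart; one saw over each pin at the start. Origin: centre of its underside, z up.
- glue: a wood-glue bottle standing on the bench beyond the racks, white with a red band and a red pointed nozzle, diameter 54 mm, 164 mm tall. Origin: centre of its underside, z up. Not part of the job; leave it standing.
Things that resemble listed ones, but are neither listed nor needed, are in the scene too. What is shaped like the saw_green but purple is not meant.

How it is judged:
At the end, for the whole second after the job is handed in: Each hole saw stands over the spigot of its own colour, within 12 mm of its centre, flat on the block (its teeth within 4 mm of the block's top, its axis within 0.1 rad of upright), let go and at rest (horizontal distance between saw_yellow and spigot_yellow below 0.012 m and z of saw_yellow in the frame of spigot_yellow between 0.014 and 0.022 m and angle between each of saw_yellow, saw_red, saw_blue, saw_green's own z axis and vertical below 0.1 rad and linear speed of each of saw_yellow, saw_red, saw_blue, saw_green below 0.02 m/s and angular speed of each of saw_yellow, saw_red, saw_blue, saw_green below 0.2 rad/s and horizontal distance between saw_red and spigot_red below 0.012 m and z of saw_red in the frame of spigot_red between 0.014 and 0.022 m and horizontal distance between saw_blue and spigot_blue below 0.012 m and z of saw_blue in the frame of spigot_blue between 0.014 and 0.022 m and horizontal distance between saw_green and spigot_green below 0.012 m and z of saw_green in the frame of spigot_green between 0.014 and 0.022 m); the robot touches nothing.
It fails at once if the glue bottle is knocked over (angle between glue's own z axis and vertical above 0.5 rad).
It also fails if it takes over 118 s, if anything falls off the work surface, if the arm or the gripper's body presses on something with over 40 N, if the wrist force passes 120 N, or if a joint passes its speed limit or range.

## Working session

There is one attempt and no reset: what is moved stays moved. The work goes in short steps, Python scripts to look and compute and a tool call to move; the robot and the scene stay as the last step left them, time stands still between calls to the robot, and variables do not carry over. Pictures are saved under pics/ and viewed, at most 14 in all, crops included, and the job is handed in when it is done.

Besides the shell and the picture viewer there is one more tool, called after ">>>" as a command line: name --pt "numbers of a row" for each row, then --argument value for the rest. move_arm: Moves the arm, as the interface text tells. Its arguments: {"type":"object","properties":{"commands":{"type":"array","items":{"type":"array","items":{"type":"number"}}}},"required":["commands"]}

```bash
mkdir -p pics
cat > h.py <<'E'
import numpy as np, cv2
from bench import sense, snapshot, workorder, manip
def save(name,s): cv2.imwrite('pics/%s.png'%name, s['frame'][:,:,::-1])
def cloud(s,T=None):
    K=s['camera_matrix'];k1=s['k1'];v,u=np.mgrid[0:400,0:640].astype(float)
    d=np.stack([(u-K[0,2])/K[0,0],(v-K[1,2])/K[1,1]],-1)
    p=d.copy()
    for _ in range(8): p=d/(1+k1*(p**2).sum(-1,keepdims=True))
    z=s['range_z']; P=np.stack([p[...,0]*z,-p[...,1]*z,-z],-1)
    T=s['world_from_camera'] if T is None else T
    W=P@T[:3,:3].T+T[:3,3]; W[z==0]=np.nan; return W
E
python3 - <<'E'
from h import *
st=sense(); print(st['ee_pos'],st['tool_rot'],st['gripper_width'],st['time'],manip.grasp_offset)
for n in('top','scene'):
    s=snapshot(n); save(n+'0',s); np.save(n+'.npy',cloud(s)); np.save(n+'_f.npy',s['frame']); print(s['world_from_camera'],s['k1'])
E
```

```text
[ 0.24963706 -0.6801087   0.18846779] [[ 9.38717874e-01  3.44685830e-01 -6.57435872e-04]
 [ 3.44686429e-01 -9.38716860e-01  1.38674618e-03]
 [-1.39154379e-04 -1.52837265e-03 -9.99998822e-01]] 0.9957552633165826 0.0 -0.0188
[[ 2.55967573e-02  9.93181702e-01 -1.13731758e-01  4.57438216e-01]
 [-9.99669786e-01  2.56881443e-02 -6.62172575e-04  1.93901197e-02]
 [ 2.26390011e-03  1.13711151e-01  9.93511273e-01  1.00991509e+00]
 [ 0.00000000e+00  0.00000000e+00  0.00000000e+00  1.00000000e+00]] -0.06575786462657296
[[ 0.75182677 -0.40450072  0.5207069   1.17989263]
 [ 0.65934337  0.4554907  -0.5981593  -0.69301646]
 [ 0.00477872  0.79303682  0.60915497  0.75527524]
 [ 0.          0.          0.          1.        ]] -0.06519612174630982
```

View pics/top0.png

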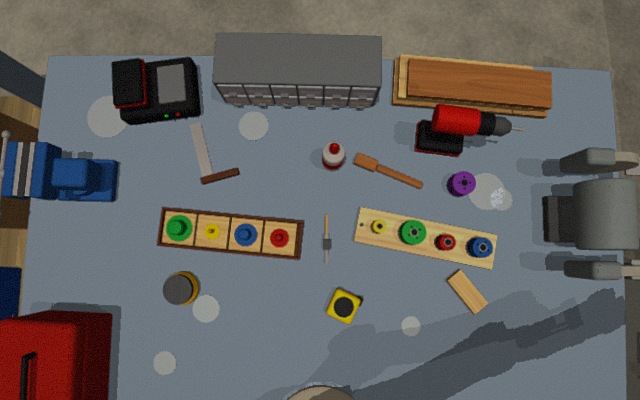

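View pics/scene0.png

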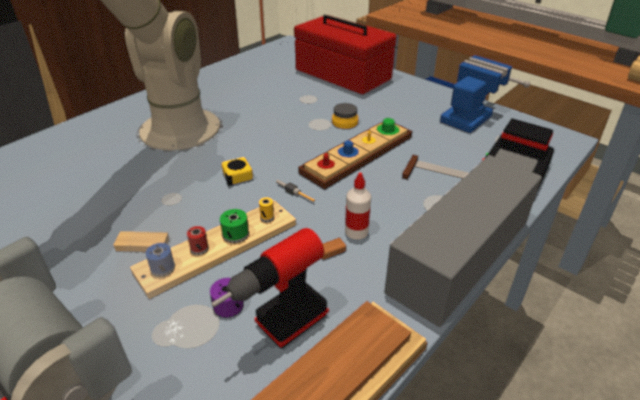

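The top view shows the storage rack at left, with green (178,228), yellow (212,231), blue (245,235) and red (280,238). The wash rack is at right, with yellow (379,226), green (413,232), red (446,242) and blue (481,246). The glue bottle is at (334,155) and the decoy purple saw at (461,184).

Run:
```python
from h import *
hsvr={'yellow':[(20,35)],'red':[(0,8),(172,180)],'blue':[(100,125)],'green':[(45,85)]}
ctr={'top':dict(yellow=((379,226),(212,231)),green=((413,232),(178,228)),red=((446,242),(280,238)),blue=((481,246),(245,235))),
'scene':dict(yellow=((267,209),(369,138)),green=((235,223),(388,126)),red=((198,238),(326,160)),blue=((160,258),(348,147)))}
for n in('top','scene'):
    W=np.load(n+'.npy');F=np.load(n+'_f.npy');H=cv2.cvtColor(F,cv2.COLOR_RGB2HSV)
    v,u=np.mgrid[0:400,0:640]
    for c in hsvr:
        m=np.zeros((400,640),bool)
        for a,b in hsvr[c]: m|=(H[...,0]>=a)&(H[...,0]<=b)
        m&=(H[...,1]>110)&(H[...,2]>40)
        for k,what in enumerate(('saw','spig')):
            U,V=ctr[n][c][k]
            mm=m&(np.hypot(u-U,v-V)<26)
            for lo,hi in (((.06,.076),) if k==0 else ((.04,.056),(.012,.024))):
                q=mm&(W[...,2]>lo)&(W[...,2]<hi)
                if q.sum()<4: print(n,c,what,lo,'few',q.sum());continue
                P=W[q]; (x,y),r=cv2.minEnclosingCircle(P[:,:2].astype(np.float32))
                print(n,c,what,lo,q.sum(),'circ',np.round([x,y,r],4),'mean',np.round(P.mean(0),4))
```

```text
top yellow saw 0.06 107 circ [ 0.5158 -0.1289  0.0161] mean [ 0.5152 -0.1286  0.068 ]
top yellow spig 0.04 6 circ [0.494  0.2838 0.0032] mean [0.4933 0.2829 0.0485]
top yellow spig 0.012 13 circ [0.4949 0.2792 0.0582] mean [0.493  0.2855 0.0149]
top red saw 0.06 153 circ [ 0.4831 -0.2936  0.0197] mean [ 0.4817 -0.2916  0.0681]
top red spig 0.04 15 circ [0.4816 0.1147 0.0087] mean [0.48   0.1127 0.0526]
top red spig 0.012 32 circ [0.4853 0.1105 0.0624] mean [0.4882 0.0905 0.0194]
top blue saw 0.06 256 circ [ 0.4712 -0.3785  0.0248] mean [ 0.4711 -0.3773  0.068 ]
top blue spig 0.04 22 circ [0.4876 0.1999 0.0143] mean [0.4883 0.1942 0.0512]
top blue spig 0.012 few 0
top green saw 0.06 413 circ [ 0.5032 -0.2107  0.03  ] mean [ 0.5038 -0.2098  0.0681]
top green spig 0.04 40 circ [0.5009 0.3692 0.0193] mean [0.4967 0.3574 0.0502]
top green spig 0.012 few 0
scene yellow saw 0.06 115 circ [ 0.5208 -0.1529  0.0404] mean [ 0.5195 -0.1315  0.0666]
scene yellow spig 0.04 7 circ [0.4953 0.2835 0.0045] mean [0.4958 0.2829 0.0453]
scene yellow spig 0.012 36 circ [0.3845 0.3481 0.016 ] mean [0.3867 0.3474 0.0181]
scene red saw 0.06 182 circ [ 0.4836 -0.2948  0.021 ] mean [ 0.4865 -0.2962  0.0665]
scene red spig 0.04 27 circ [0.4875 0.1138 0.0091] mean [0.4874 0.112  0.0471]
scene red spig 0.012 34 circ [0.4872 0.1091 0.0627] mean [0.5162 0.0913 0.0167]
scene blue saw 0.06 few 0
scene blue spig 0.04 43 circ [0.4939 0.1965 0.0127] mean [0.4953 0.192  0.0484]
scene blue spig 0.012 few 0
scene green saw 0.06 385 circ [ 0.5057 -0.213   0.0313] mean [ 0.5085 -0.2151  0.0669]
scene green spig 0.04 64 circ [0.5031 0.3651 0.0181] mean [0.5071 0.3583 0.0482]
scene green spig 0.012 few 0
```

Run:
```python
from h import *
W=np.load('top.npy')
for u,v in[(590,210),(580,160),(555,220),(585,265),(610,230),(575,315),(450,350),(334,150),(195,245),(262,237),(160,240),(164,212),(300,250),(212,223),(278,250)]: print((u,v),np.round(W[v,u],3))
S=np.load('scene.npy')
for u,v in[(30,280),(80,340),(15,250),(180,70)]: print('s',(u,v),np.round(S[v,u],3))
s=snapshot('wrist'); save('w0',s); print(s['tool_from_camera'])
```

```text
(590, 210) [ 0.557 -0.595  0.159]
(580, 160) [ 0.668 -0.566  0.175]
(555, 220) [ 0.544 -0.59   0.03 ]
(585, 265) [ 0.434 -0.566  0.175]
(610, 230) [ 0.511 -0.618  0.189]
(575, 315) [ 0.3   -0.656  0.   ]
(450, 350) [ 0.21  -0.323  0.001]
(334, 150) [ 0.678 -0.012  0.153]
(195, 245) [0.459 0.332 0.009]
(262, 237) [0.484 0.16  0.017]
(160, 240) [0.469 0.419 0.022]
(164, 212) [0.541 0.415 0.017]
(300, 250) [0.454 0.063 0.022]
(212, 223) [0.515 0.285 0.032]
(278, 250) [0.452 0.117 0.03 ]
s (30, 280) [ 0.489 -0.606  0.178]
s (80, 340) [ 0.676 -0.61   0.201]
s (15, 250) [ 0.433 -0.598  0.202]
s (180, 70) [ 0.078 -0.014  0.216]
[[ 3.25539377e-04  9.67474342e-01  2.52968953e-01  6.99303417e-02]
 [ 9.99999946e-01 -3.24538409e-04 -4.56845616e-05 -1.40406202e-05]
 [ 3.78995004e-05  2.52968954e-01 -9.67474396e-01 -1.95227442e-01]
 [ 0.00000000e+00  0.00000000e+00  0.00000000e+00  1.00000000e+00]]
```

View pics/w0.png

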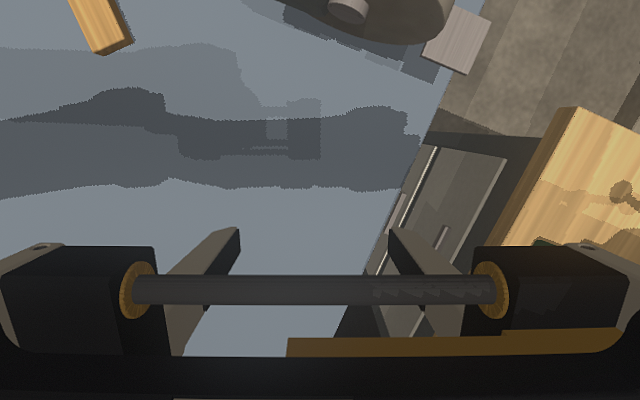

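The wrist view shows bare bench and the bench's right edge, with the open fingers in front. The grinder's foot is at (390,20). I will rise first, then turn over the bench.

>>> move_arm --pt "0.093 0 0 -0.04 0 0 0" --pt "0.093 0 0 -0.04 0 0 0" --pt "0.093 0 0 -0.04 0 0 0" --pt "0.093 0 0 -0.04 0 0 -10" --pt "0.093 0 0 0 0 0 -10" --pt "0.093 0 0 0 0 0 -10" --pt "0.093 0 0 0 0 0 -10" --pt "0.093 0 0 0 0 0 -10" --pt "0.093 0.04 0.014 0 0 0 -9.5" --pt "0.093 0.045 0.014 0 0 0 0" --pt "0.093 0.045 0.014 0 0 0 0" --pt "0.093 0.045 0.014 0 0 0 0" --pt "0.093 0.045 0.014 0 0 0 0" --pt "0.093 0.045 0.014 0 0 0 0" --pt "0.093 0.045 0.014 0 0 0 0" --pt "0.093 0.045 0.014 0 0 0 0" --pt "0.093 0.04 0.014 0 0 0 0" --pt "0.093 0.03 0.014 0 0 0 0" --pt "0.093 0 0 0 0 0 0" --pt "0.093 0 0 0 0 0 0"

```text
time: 2.65
ee_pos: [0.469, -0.2923, 0.3491]
tool_rot: [[0.18, 0.984, -0.001], [0.984, -0.18, -0.0], [-0.0, -0.001, -1.0]]
wrist_force: [0.0, -0.7, -0.2]
gripper_width: 0.998
finger_force: 0.0
```

```bash
cat >> h.py <<'E'
def wrist():
    st=sense(); s=snapshot('wrist'); T=np.eye(4);T[:3,:3]=st['tool_rot'];T[:3,3]=st['ee_pos']
    return st,s,T@s['tool_from_camera']
HS={'yellow':[(18,36)],'red':[(0,8),(172,180)],'blue':[(100,125)],'green':[(45,85)]}
def circ(s,W,c,lo,hi,box):
    H=cv2.cvtColor(s['frame'],cv2.COLOR_RGB2HSV);m=np.zeros(H.shape[:2],bool)
    for a,b in HS[c]: m|=(H[...,0]>=a)&(H[...,0]<=b)
    m&=(H[...,1]>110)&(H[...,2]>40)&(W[...,2]>lo)&(W[...,2]<hi)&(W[...,0]>box[0])&(W[...,0]<box[1])&(W[...,1]>box[2])&(W[...,1]<box[3])
    if m.sum()<5: return m.sum()
    n,l,stt,_=cv2.connectedComponentsWithStats(m.astype(np.uint8)); i=1+np.argmax(stt[1:,4]); P=W[l==i]
    (x,y),r=cv2.minEnclosingCircle(P[:,:2].astype(np.float32)); return [float(round(t,4)) for t in(x,y,r,P[:,2].mean())],len(P)
def to(st,x,y,z,ang):
    "shift/turn in tool axes to TCP x,y,z with tool y at heading ang (deg)"
    R=st['tool_rot'];d=R.T@(np.array([x,y,z])-st['ee_pos']);a=np.degrees(np.arctan2(R[1,1],R[0,1]))
    return np.round(d,4),round(-(ang-a),2)
E
python3 - <<'E'
from h import *
st,s,T=wrist(); save('w1',s); W=cloud(s,T); print(st['time'],st['ee_pos'],st['tool_rot'][:,1],st['qpos'])
for c in HS: print(c,circ(s,W,c,.06,.076,(.4,.6,-.5,-.05)))
E
```

```text
2.65 [ 0.4690393  -0.29234307  0.34909291] [ 9.83649857e-01 -1.80090031e-01 -7.35035173e-04] [ 0.7629899   0.26222825 -0.39716919  1.76971076  0.11160855  1.13228604
  0.14938461]
yellow ([0.517, -0.1275, 0.0161, 0.0678], 260)
red ([0.4824, -0.2932, 0.0198, 0.0678], 300)
blue ([0.4724, -0.3791, 0.024, 0.0679], 216)
green ([0.5049, -0.2108, 0.0299, 0.0679], 921)
```

View pics/w1.png

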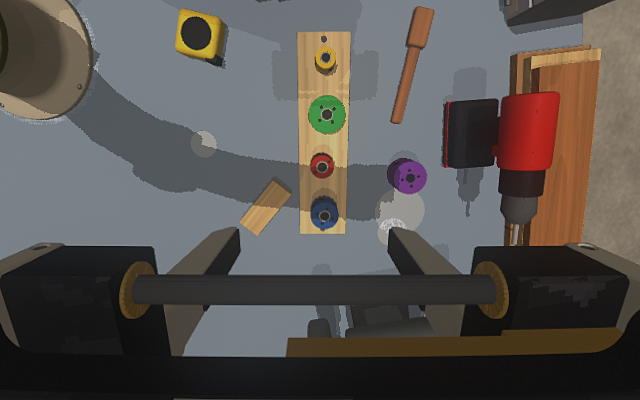

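The wrist view shows the row of saws: yellow (325,57), green (327,115), red (322,167) and blue (325,212). Their positions agree with the top view within 2 mm. Next I look at the storage rack.

>>> move_arm --pt "0.093 0.03 0 0 0 0 -6" --pt "0.093 0.045 0 0 0 0 0" --pt "0.093 0.045 0 0 0 0 0" --pt "0.093 0.045 0 0 0 0 0" --pt "0.093 0.045 0 0 0 0 0" --pt "0.093 0.045 0 0 0 0 0" --pt "0.093 0.045 0 0 0 0 0" --pt "0.093 0.045 0 0 0 0 0" --pt "0.093 0.03 0 0 0 0 0" --pt "0.093 0 0 0 0 0 0" --pt "0.093 0 0 0 0 0 0"

```text
time: 4.08
ee_pos: [0.5013, 0.0801, 0.3491]
tool_rot: [[0.078, 0.997, -0.0], [0.997, -0.078, -0.001], [-0.001, -0.0, -1.0]]
wrist_force: [0.8, 0.5, 0.6]
gripper_width: 1.003
finger_force: 0.0
```

Run:
```python
from h import *
st,s,T=wrist(); save('w2',s); W=cloud(s,T); print(st['time'],st['ee_pos'],st['tool_rot'][:,1])
for c in HS:
  for lo,hi in((.05,.066),(.026,.034)): print(c,lo,circ(s,W,c,lo,hi,(.4,.58,.05,.45)))
b=(W[...,2]>.022)&(W[...,2]<.036)&(abs(W[...,0]-.49)<.1)&(W[...,1]>.03)&(W[...,1]<.45)
print(cv2.minAreaRect(W[b][:,:2].astype(np.float32)), np.median(W[b][:,2]), np.median(W[...,2]))
```

```text
4.075 [0.50128014 0.08011801 0.34909136] [ 9.96978919e-01 -7.76717178e-02 -3.74056010e-04]
yellow 0.05 ([0.4952, 0.2858, 0.0048, 0.0564], 39)
yellow 0.026 ([0.495, 0.2871, 0.0213, 0.0303], 494)
red 0.05 ([0.4837, 0.1166, 0.0086, 0.0583], 84)
red 0.026 ([0.4837, 0.117, 0.024, 0.0304], 480)
blue 0.05 ([0.4879, 0.2026, 0.0124, 0.0597], 153)
blue 0.026 ([0.4897, 0.2014, 0.0283, 0.0303], 607)
green 0.05 0
green 0.026 ([0.4993, 0.3452, 0.0201, 0.0301], 104)
((0.4894060492515564, 0.20502659678459167), (0.2873552143573761, 0.10015372186899185), 86.16866302490234) 0.029686341442810238 nan
```

View pics/w2.png

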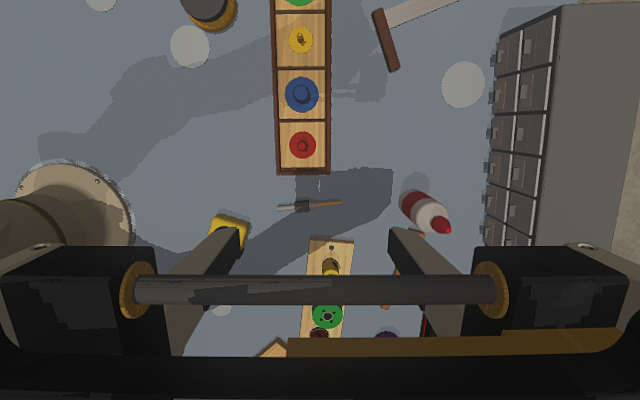

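The storage rack shows red (303,145), blue (302,94) and yellow (301,39) discs, with green at the top edge. The block tops are at z=0.030. Picking yellow first.

>>> move_arm --pt "0.093 -0.04 0.006 0.04 0 0 0" --pt "0.093 -0.04 0.006 0.04 0 0 0" --pt "0.093 -0.042 0.006 0.04 0 0 0" --pt "0.093 -0.042 0.006 0.04 0 0 0" --pt "0.093 -0.042 0.007 0.04 0 0 0" --pt "0.093 0 0 0.03 0 0 0" --pt "0.093 0 0 0.02 0 0 0" --pt "0.093 0 0 0 0 0 0" --pt "0.093 0 0 0.022 0 0 0" --pt "0.093 0 0 0.022 0 0 0" --pt "0.093 0 0 0.02 0 0 0" --pt "0.093 0 0 0 0 0 0"

```text
time: 5.62
ee_pos: [0.5162, -0.1264, 0.0353]
tool_rot: [[0.076, 0.997, -0.001], [0.997, -0.076, -0.0], [-0.0, -0.001, -1.0]]
wrist_force: [0.7, 0.2, 0.1]
gripper_width: 1.004
finger_force: 0.0
```

>>> move_arm --pt "0.02 0 0 0 0 0 0" --pt "0.02 0 0 0 0 0 0" --pt "0.02 0 0 0 0 0 0" --pt "0.02 0 0 0 0 0 0" --pt "0.02 0 0 0 0 0 0" --pt "0.02 0 0 0 0 0 0" --pt "0.02 0 0 0 0 0 0" --pt "0.02 0 0 0 0 0 0"

```text
time: 6.62
ee_pos: [0.5165, -0.1258, 0.0353]
tool_rot: [[0.076, 0.997, 0.0], [0.997, -0.076, 0.0], [0.0, 0.0, -1.0]]
wrist_force: [0.8, 0.3, -0.1]
gripper_width: 0.326
finger_force: 30.0
```

>>> move_arm --pt "0.02 0 0 -0.025 0 0 0" --pt "0.02 0 0 -0.03 0 0 0" --pt "0.02 0 0 -0.03 0 0 0" --pt "0.02 0.025 -0.003 0 0 0 0" --pt "0.02 0.04 -0.005 0 0 0 0" --pt "0.02 0.042 -0.0055 0 0 0 0" --pt "0.02 0.042 -0.0055 0 0 0 0" --pt "0.02 0.042 -0.0055 0 0 0 0" --pt "0.02 0.042 -0.0055 0 0 0 0" --pt "0.02 0.042 -0.0055 0 0 0 0" --pt "0.02 0.042 -0.0055 0 0 0 0" --pt "0.02 0.04 -0.005 0 0 0 0" --pt "0.02 0.035 -0.005 0 0 0 0" --pt "0.02 0.02 -0.003 0 0 0 0" --pt "0.02 0 0 0 0 0 0" --pt "0.02 0 0 0 0 0 0" --pt "0.02 0 0 0 0 0 0"

```text
time: 8.75
ee_pos: [0.4942, 0.2873, 0.1202]
tool_rot: [[0.078, 0.997, -0.0], [0.997, -0.078, -0.001], [-0.001, -0.0, -1.0]]
wrist_force: [-0.3, 0.6, -1.3]
gripper_width: 0.329
finger_force: 30.0
```

Run:
```python
from h import *
st,s,T=wrist(); save('w3',s); W=cloud(s,T); print(st['time'],st['ee_pos'],to(st,.4951,.2886,.09,-4.4),st['gripper_width'])
print(circ(s,W,'green',.05,.066,(.4,.58,.3,.45)),circ(s,W,'green',.026,.034,(.4,.58,.3,.45)),circ(s,W,'yellow',.14,.17,(.4,.6,.2,.4)))
t=snapshot('top'); save('t3',t); W=cloud(t); print(circ(t,W,'yellow',.14,.17,(.4,.6,.2,.4)))
```

```text
8.75 [0.49416421 0.28728012 0.12022272] (array([0.0014, 0.0008, 0.0302]), np.float64(-0.06)) 0.3290827854783073
([0.5009, 0.371, 0.0189, 0.0591], 1491) ([0.5011, 0.371, 0.0342, 0.0304], 2559) ([0.494, 0.2861, 0.0162, 0.1519], 1585)
([0.4937, 0.2781, 0.0153, 0.1519], 71)
```

View pics/w3.png

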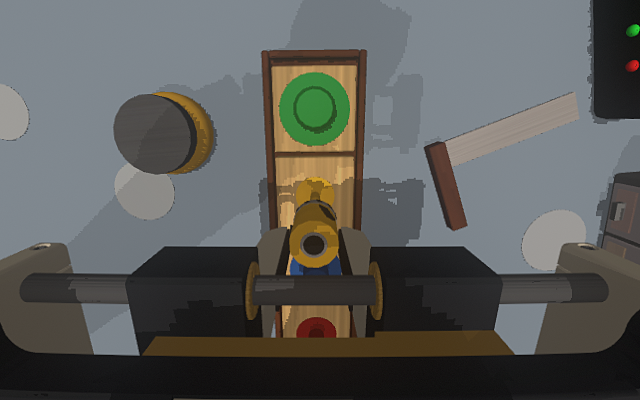

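The yellow saw is held at (315,240). The wrist camera puts it within 1 mm of its spigot, and the green spigot at (315,108) is now measured. Lowering.

>>> move_arm --pt "0.02 0.001 0.001 0.025 0 0 0" --pt "0.02 0 0 0.025 0 0 0" --pt "0.02 0 0 0.015 0 0 0" --pt "0.02 0 0 0.009 0 0 0" --pt "0.02 0 0 0 0 0 0" --pt "0.02 0 0 0 0 0 0"

```text
time: 9.6
ee_pos: [0.4951, 0.2902, 0.0468]
tool_rot: [[0.076, 0.997, 0.001], [0.997, -0.076, 0.0], [0.0, 0.001, -1.0]]
wrist_force: [1.2, 0.2, -1.2]
gripper_width: 0.328
finger_force: 30.0
```

>>> move_arm --pt "0.02 -0.001 0 0.0015 0 0 0" --pt "0.02 0 0 0 0 0 0" --pt "0.06 0 0 0 0 0 0" --pt "0.093 0 0 0 0 0 0" --pt "0.093 0 0 0 0 0 0" --pt "0.093 0 0 0 0 0 0" --pt "0.093 0 0 0 0 0 0" --pt "0.093 0 0 -0.03 0 0 0" --pt "0.093 0 0 -0.045 0 0 0" --pt "0.093 0 0 -0.02 0 0 0" --pt "0.093 0 0 0 0 0 0"

```text
time: 10.98
ee_pos: [0.4956, 0.2894, 0.1412]
tool_rot: [[0.076, 0.997, 0.003], [0.997, -0.076, 0.001], [0.002, 0.002, -1.0]]
wrist_force: [-0.5, 0.1, 0.5]
gripper_width: 0.998
finger_force: 0.0
```

Run:
```python
from h import *
st,s,T=wrist(); W=cloud(s,T); print(st['ee_pos'],to(st,.504,-.2108,.035,-4.4))
print(circ(s,W,'yellow',.06,.09,(.4,.58,.2,.4)))
t=snapshot('top'); W=cloud(t); print(circ(t,W,'yellow',.06,.09,(.4,.6,.2,.4)))
for c in('red','blue','green'): print(c,circ(t,W,c,.06,.076,(.4,.6,-.5,-.05)))
```

```text
[0.49561499 0.28943248 0.14123051] (array([-0.4983,  0.0461,  0.1055]), np.float64(0.04))
([0.4949, 0.2883, 0.0164, 0.0764], 703)
([0.495, 0.2866, 0.0157, 0.0764], 114)
red ([0.4827, -0.2938, 0.0197, 0.0679], 155)
blue ([0.4707, -0.3787, 0.0246, 0.068], 255)
green ([0.5029, -0.2111, 0.0302, 0.0683], 411)
```

>>> move_arm --pt "0.093 -0.03 0.003 0 0 0 0" --pt "0.093 -0.042 0.004 0 0 0 0" --pt "0.093 -0.042 0.004 0 0 0 0" --pt "0.093 -0.042 0.004 0 0 0 0" --pt "0.093 -0.042 0.004 0 0 0 0" --pt "0.093 -0.042 0.004 0 0 0 0" --pt "0.093 -0.042 0.004 0 0 0 0" --pt "0.093 -0.042 0.004 0 0 0 0" --pt "0.093 -0.042 0.004 0 0 0 0" --pt "0.093 -0.042 0.004 0 0 0 0" --pt "0.093 -0.042 0.004 0 0 0 0" --pt "0.093 -0.04 0.003 0 0 0 0" --pt "0.093 -0.008 0 0.02 0 0 0" --pt "0.093 0 0 0.03 0 0 0" --pt "0.093 0 0 0 0 0 0" --pt "0.093 0 0 0.025 0 0 0" --pt "0.093 0 0 0.03 0 0 0" --pt "0.093 0 0 0 0 0 0" --pt "0.093 0 0 0 0 0 0"

```text
time: 13.45
ee_pos: [0.5035, -0.2109, 0.0357]
tool_rot: [[0.075, 0.997, 0.0], [0.997, -0.075, -0.0], [-0.0, 0.0, -1.0]]
wrist_force: [-0.3, -0.1, -1.1]
gripper_width: 1.001
finger_force: 0.0
```

>>> move_arm --pt "0.05 0 0 0 0 0 0" --pt "0.05 0 0 0 0 0 0" --pt "0.05 0 0 0 0 0 0" --pt "0.05 0 0 0 0 0 0" --pt "0.05 0 0 0 0 0 0" --pt "0.05 0 0 0 0 0 0"

```text
time: 14.2
ee_pos: [0.5033, -0.2112, 0.0351]
tool_rot: [[0.076, 0.997, 0.001], [0.997, -0.076, -0.0], [-0.0, 0.001, -1.0]]
wrist_force: [0.5, 0.3, 4.9]
gripper_width: 0.631
finger_force: 30.0
```

>>> move_arm --pt "0.05 0 0 -0.025 0 0 0" --pt "0.05 0 0 -0.035 0 0 0" --pt "0.05 0 0 -0.03 0 0 0" --pt "0.05 0.03 -0.003 0 0 0 0" --pt "0.05 0.0435 -0.0035 0 0 0 0" --pt "0.05 0.0435 -0.0035 0 0 0 0" --pt "0.05 0.0435 -0.0035 0 0 0 0" --pt "0.05 0.0435 -0.0035 0 0 0 0" --pt "0.05 0.0435 -0.0035 0 0 0 0" --pt "0.05 0.0435 -0.0035 0 0 0 0" --pt "0.05 0.0435 -0.0035 0 0 0 0" --pt "0.05 0.0435 -0.0035 0 0 0 0" --pt "0.05 0.0435 -0.0035 0 0 0 0" --pt "0.05 0.0435 -0.0035 0 0 0 0" --pt "0.05 0.0435 -0.0035 0 0 0 0" --pt "0.05 0.0435 -0.0035 0 0 0 0" --pt "0.05 0.028 -0.0015 0 0 0 0" --pt "0.05 0 0 0 0 0 0" --pt "0.05 0 0 0 0 0 0"

```text
time: 16.58
ee_pos: [0.5001, 0.3694, 0.124]
tool_rot: [[0.076, 0.997, -0.001], [0.997, -0.076, -0.002], [-0.002, -0.001, -1.0]]
wrist_force: [0.0, -1.0, -3.1]
gripper_width: 0.634
finger_force: 30.0
```

Run:
```python
from h import *
st,s,T=wrist(); W=cloud(s,T); print(st['ee_pos'],to(st,.501,.371,.0435,-4.4))
print(circ(s,W,'green',.14,.175,(.4,.6,.3,.45)),circ(s,W,'yellow',.06,.09,(.4,.58,.2,.4)))
```

```text
[0.50009374 0.36939433 0.12403963] (array([0.0018, 0.0009, 0.0805]), np.float64(0.04))
([0.5003, 0.3698, 0.03, 0.1561], 5730) 0
```

>>> move_arm --pt "0.05 0.001 0.001 0.025 0 0 0" --pt "0.05 0 0 0.025 0 0 0" --pt "0.05 0 0 0.018 0 0 0" --pt "0.05 0 0 0.01 0 0 0" --pt "0.05 0 0 0 0 0 0" --pt "0.05 0 0 0 0 0 0" --pt "0.08 0 0 0 0 0 0" --pt "0.093 0 0 0 0 0 0" --pt "0.093 0 0 0 0 0 0" --pt "0.093 0 0 0 0 0 0" --pt "0.093 0 0 -0.03 0 0 0" --pt "0.093 0 0 -0.045 0 0 0" --pt "0.093 0 0 -0.02 0 0 0" --pt "0.093 0 0 0 0 0 0" --pt "0.093 0 0 0 0 0 0"

```text
time: 18.5
ee_pos: [0.5013, 0.3712, 0.1408]
tool_rot: [[0.076, 0.997, -0.001], [0.997, -0.076, -0.001], [-0.001, -0.001, -1.0]]
wrist_force: [-0.3, -0.2, 1.5]
gripper_width: 1.002
finger_force: 0.0
```

Run:
```python
from h import *
st,s,T=wrist(); W=cloud(s,T); print(st['ee_pos'],to(st,.4827,-.2936,.035,-4.4))
print(circ(s,W,'green',.06,.09,(.4,.6,.3,.45)))
t=snapshot('top'); W=cloud(t)
print(circ(t,W,'yellow',.06,.09,(.4,.6,.2,.4)),circ(t,W,'green',.06,.09,(.4,.6,.3,.45)))
for c in('red','blue'): print(c,circ(t,W,c,.06,.076,(.4,.6,-.5,-.05)))
```

```text
[0.50125064 0.37122134 0.14084366] (array([-0.6642,  0.032 ,  0.1064]), np.float64(0.05))
([0.5021, 0.3721, 0.0299, 0.0775], 2647)
([0.4952, 0.2865, 0.0156, 0.0763], 113) ([0.5025, 0.3698, 0.0306, 0.0771], 440)
red ([0.482, -0.2925, 0.0199, 0.0681], 155)
blue ([0.4708, -0.3786, 0.025, 0.0682], 255)
```

>>> move_arm --pt "0.093 -0.03 0.002 0 0 0 0" --pt "0.093 -0.044 0.002 0 0 0 0" --pt "0.093 -0.044 0.002 0 0 0 0" --pt "0.093 -0.044 0.002 0 0 0 0" --pt "0.093 -0.044 0.002 0 0 0 0" --pt "0.093 -0.044 0.002 0 0 0 0" --pt "0.093 -0.044 0.002 0 0 0 0" --pt "0.093 -0.044 0.002 0 0 0 0" --pt "0.093 -0.044 0.002 0 0 0 0" --pt "0.093 -0.044 0.002 0 0 0 0" --pt "0.093 -0.044 0.002 0 0 0 0" --pt "0.093 -0.044 0.002 0 0 0 0" --pt "0.093 -0.044 0.002 0 0 0 0" --pt "0.093 -0.044 0.002 0 0 0 0" --pt "0.093 -0.044 0.002 0 0 0 0" --pt "0.093 -0.018 0.002 0 0 0 0" --pt "0.093 0 0 0.03 0 0 0" --pt "0.093 0 0 0.02 0 0 0" --pt "0.093 0 0 0 0 0 0"

```text
time: 20.98
ee_pos: [0.4825, -0.2912, 0.0902]
tool_rot: [[0.074, 0.997, -0.003], [0.997, -0.074, 0.002], [0.002, -0.003, -1.0]]
wrist_force: [-0.6, 0.1, 0.8]
gripper_width: 1.004
finger_force: 0.0
```

>>> move_arm --pt "0.093 0 0 0.025 0 0 0" --pt "0.093 0 0 0.031 0 0 0" --pt "0.093 0 0 0 0 0 0" --pt "0.093 0 0 0 0 0 0" --pt "0.03 0 0 0 0 0 0" --pt "0.03 0 0 0 0 0 0" --pt "0.03 0 0 0 0 0 0" --pt "0.03 0 0 0 0 0 0" --pt "0.03 0 0 0 0 0 0" --pt "0.03 0 0 0 0 0 0" --pt "0.03 0 0 0 0 0 0"

```text
time: 22.35
ee_pos: [0.4831, -0.2928, 0.0357]
tool_rot: [[0.076, 0.997, -0.0], [0.997, -0.076, 0.0], [0.0, -0.0, -1.0]]
wrist_force: [0.0, -0.7, 0.0]
gripper_width: 0.41
finger_force: 30.0
```

>>> move_arm --pt "0.03 0 0 -0.025 0 0 0" --pt "0.03 0 0 -0.035 0 0 0" --pt "0.03 0 0 -0.03 0 0 0" --pt "0.03 0.03 -0.003 0 0 0 0" --pt "0.03 0.0435 -0.003 0 0 0 0" --pt "0.03 0.0435 -0.003 0 0 0 0" --pt "0.03 0.0435 -0.003 0 0 0 0" --pt "0.03 0.0435 -0.003 0 0 0 0" --pt "0.03 0.0435 -0.003 0 0 0 0" --pt "0.03 0.0435 -0.003 0 0 0 0" --pt "0.03 0.0435 -0.003 0 0 0 0" --pt "0.03 0.0435 -0.003 0 0 0 0" --pt "0.03 0.03 -0.003 0 0 0 0" --pt "0.03 0 0 0 0 0 0" --pt "0.03 0 0 0 0 0 0"

```text
time: 24.22
ee_pos: [0.4839, 0.1155, 0.1256]
tool_rot: [[0.076, 0.997, -0.001], [0.997, -0.076, -0.001], [-0.001, -0.001, -1.0]]
wrist_force: [0.2, 0.9, -1.7]
gripper_width: 0.414
finger_force: 30.0
```

Run:
```python
from h import *
st,s,T=wrist(); W=cloud(s,T); print(st['ee_pos'],to(st,.4837,.1168,.0435,-4.4))
print(circ(s,W,'red',.14,.175,(.4,.6,.0,.2)),circ(s,W,'blue',.05,.066,(.4,.58,.15,.25)),circ(s,W,'blue',.026,.034,(.4,.58,.15,.26)))
```

```text
[0.48388892 0.11548823 0.12560303] (array([ 0.0014, -0.0002,  0.0821]), np.float64(0.05))
([0.4841, 0.1153, 0.0202, 0.1564], 2435) ([0.4891, 0.2015, 0.0111, 0.0599], 511) ([0.4895, 0.2014, 0.0288, 0.0304], 1929)
```

Red's underside is at 0.108, so it goes down 0.079.

>>> move_arm --pt "0.03 0.001 0 0.025 0 0 0" --pt "0.03 0 0 0.025 0 0 0" --pt "0.03 0 0 0.018 0 0 0" --pt "0.03 0 0 0.011 0 0 0" --pt "0.03 0 0 0 0 0 0" --pt "0.03 0 0 0 0 0 0" --pt "0.07 0 0 0 0 0 0" --pt "0.093 0 0 0 0 0 0" --pt "0.093 0 0 0 0 0 0" --pt "0.093 0 0 0 0 0 0" --pt "0.093 0 0 0 0 0 0" --pt "0.093 0 0 -0.03 0 0 0" --pt "0.093 0 0 -0.045 0 0 0" --pt "0.093 0 0 -0.02 0 0 0" --pt "0.093 0 0 0 0 0 0" --pt "0.093 0 0 0 0 0 0"

```text
time: 26.28
ee_pos: [0.4839, 0.117, 0.1411]
tool_rot: [[0.076, 0.997, -0.001], [0.997, -0.076, -0.0], [-0.0, -0.001, -1.0]]
wrist_force: [-0.7, 0.8, -0.3]
gripper_width: 0.999
finger_force: 0.0
```

Run:
```python
from h import *
st,s,T=wrist(); W=cloud(s,T); print(st['ee_pos'],to(st,.4715,-.3787,.035,-4.4))
print(circ(s,W,'red',.06,.09,(.4,.6,.0,.2)))
t=snapshot('top'); W=cloud(t)
print(circ(t,W,'red',.06,.09,(.4,.6,.0,.2)),circ(t,W,'blue',.06,.076,(.4,.6,-.5,-.05)))
```

```text
[0.48388714 0.11697066 0.14108493] (array([-0.4951,  0.0254,  0.1063]), np.float64(0.05))
([0.4855, 0.1166, 0.0198, 0.0769], 1029)
0 ([0.4712, -0.3796, 0.0253, 0.068], 256)
```

>>> move_arm --pt "0.093 -0.03 0.002 0 0 0 0" --pt "0.093 -0.0435 0.002 0 0 0 0" --pt "0.093 -0.0435 0.002 0 0 0 0" --pt "0.093 -0.0435 0.002 0 0 0 0" --pt "0.093 -0.0435 0.002 0 0 0 0" --pt "0.093 -0.0435 0.002 0 0 0 0" --pt "0.093 -0.0435 0.002 0 0 0 0" --pt "0.093 -0.0435 0.002 0 0 0 0" --pt "0.093 -0.0435 0.002 0 0 0 0" --pt "0.093 -0.0435 0.002 0 0 0 0" --pt "0.093 -0.0435 0.002 0 0 0 0" --pt "0.093 -0.03 0.003 0 0 0 0" --pt "0.093 0 0 0.03 0 0 0" --pt "0.093 0 0 0.02 0 0 0" --pt "0.093 0 0 0 0 0 0" --pt "0.093 0 0 0 0 0 0"

```text
time: 28.38
ee_pos: [0.472, -0.3779, 0.0918]
tool_rot: [[0.075, 0.997, -0.0], [0.997, -0.075, 0.0], [0.0, -0.0, -1.0]]
wrist_force: [0.8, 0.3, 1.2]
gripper_width: 0.999
finger_force: 0.0
```

>>> move_arm --pt "0.093 0 0 0.025 0 0 0" --pt "0.093 0 0 0.031 0 0 0" --pt "0.093 0 0 0 0 0 0" --pt "0.093 0 0 0 0 0 0" --pt "0.04 0 0 0 0 0 0" --pt "0.04 0 0 0 0 0 0" --pt "0.04 0 0 0 0 0 0" --pt "0.04 0 0 0 0 0 0" --pt "0.04 0 0 0 0 0 0" --pt "0.04 0 0 0 0 0 0" --pt "0.04 0 0 0 0 0 0"

```text
time: 29.75
ee_pos: [0.4718, -0.3782, 0.0358]
tool_rot: [[0.076, 0.997, 0.0], [0.997, -0.076, -0.0], [-0.0, 0.0, -1.0]]
wrist_force: [-1.0, 0.2, 0.4]
gripper_width: 0.519
finger_force: 30.0
```

>>> move_arm --pt "0.04 0 0 -0.025 0 0 0" --pt "0.04 0 0 -0.035 0 0 0" --pt "0.04 0 0 -0.03 0 0 0" --pt "0.04 0.03 -0.002 0 0 0 0" --pt "0.04 0.0435 -0.002 0 0 0 0" --pt "0.04 0.0435 -0.002 0 0 0 0" --pt "0.04 0.0435 -0.002 0 0 0 0" --pt "0.04 0.0435 -0.002 0 0 0 0" --pt "0.04 0.0435 -0.002 0 0 0 0" --pt "0.04 0.0435 -0.002 0 0 0 0" --pt "0.04 0.0435 -0.002 0 0 0 0" --pt "0.04 0.0435 -0.002 0 0 0 0" --pt "0.04 0.0435 -0.002 0 0 0 0" --pt "0.04 0.0435 -0.002 0 0 0 0" --pt "0.04 0.0435 -0.002 0 0 0 0" --pt "0.04 0.0435 -0.002 0 0 0 0" --pt "0.04 0.0275 -0.001 0 0 0 0" --pt "0.04 0 0 0 0 0 0" --pt "0.04 0 0 0 0 0 0"

```text
time: 32.12
ee_pos: [0.4883, 0.2008, 0.1255]
tool_rot: [[0.076, 0.997, -0.001], [0.997, -0.076, -0.001], [-0.001, -0.001, -1.0]]
wrist_force: [0.7, 0.1, -1.2]
gripper_width: 0.522
finger_force: 30.0
```

Run:
```python
from h import *
st,s,T=wrist(); W=cloud(s,T); print(st['ee_pos'],to(st,.4893,.2017,.0435,-4.4))
print(circ(s,W,'blue',.14,.175,(.4,.6,.1,.3)))
```

```text
[0.48828676 0.20075332 0.12547808] (array([0.0011, 0.001 , 0.082 ]), np.float64(0.04))
([0.4882, 0.2002, 0.0247, 0.1575], 3482)
```

>>> move_arm --pt "0.04 0.001 0.001 0.025 0 0 0" --pt "0.04 0 0 0.025 0 0 0" --pt "0.04 0 0 0.018 0 0 0" --pt "0.04 0 0 0.012 0 0 0" --pt "0.04 0 0 0 0 0 0" --pt "0.04 0 0 0 0 0 0" --pt "0.075 0 0 0 0 0 0" --pt "0.093 0 0 0 0 0 0" --pt "0.093 0 0 0 0 0 0" --pt "0.093 0 0 0 0 0 0" --pt "0.093 0 0 0 0 0 0" --pt "0.093 0 0 -0.03 0 0 0" --pt "0.093 0 0 -0.045 0 0 0" --pt "0.093 0 0 -0.05 0 0 0" --pt "0.093 -0.04 0 -0.05 0 0 0" --pt "0.093 -0.05 0 -0.05 0 0 0" --pt "0.093 -0.05 0 0 0 0 0" --pt "0.093 -0.04 0 0 0 0 0" --pt "0.093 0 0 0 0 0 0" --pt "0.093 0 0 0 0 0 0"

```text
time: 34.67
ee_pos: [0.4767, 0.0305, 0.2639]
tool_rot: [[0.076, 0.997, 0.0], [0.997, -0.076, 0.0], [0.0, 0.0, -1.0]]
wrist_force: [-0.2, 0.9, -0.3]
gripper_width: 1.0
finger_force: 0.0
```

Run:
```python
from h import *
st,s,T=wrist(); W=cloud(s,T); save('w9',s); print(st['ee_pos'],st['time'])
for c in HS: print(c,circ(s,W,c,.06,.09,(.4,.6,.05,.45)))
```

```text
[0.4766587  0.03054736 0.26388263] 34.675
yellow 0
red ([0.4854, 0.1161, 0.0205, 0.0779], 556)
blue ([0.4895, 0.2006, 0.0249, 0.0779], 1041)
green 0
```

View pics/w9.png

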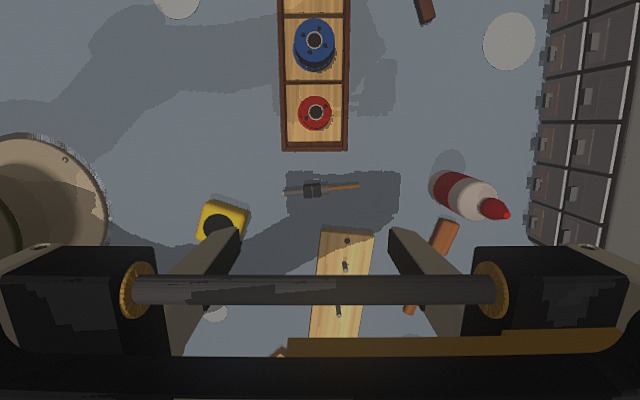

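Blue (315,42) and red (315,113) sit on their places, the glue bottle stands and the wash rack is empty. A last check of all four.

Run:
```python
from h import *
for n in('top','scene'):
    s=snapshot(n); W=cloud(s)
    if n=='scene': cv2.imwrite('pics/s9.png',cv2.resize(s['frame'][80:240,220:460,::-1],None,fx=3,fy=3))
    for c in HS: print(n,c,circ(s,W,c,.068,.086,(.4,.6,.05,.45)))
```

```text
top yellow ([0.4955, 0.2869, 0.0161, 0.0774], 102)
top red 0
top blue ([0.4882, 0.199, 0.0246, 0.078], 160)
top green ([0.5026, 0.3698, 0.0303, 0.078], 424)
scene yellow ([0.4962, 0.2848, 0.0188, 0.0761], 82)
scene red ([0.4853, 0.1142, 0.0215, 0.0762], 126)
scene blue ([0.4894, 0.1965, 0.0257, 0.0759], 138)
scene green ([0.5029, 0.3673, 0.0308, 0.0765], 195)
```

View pics/s9.png

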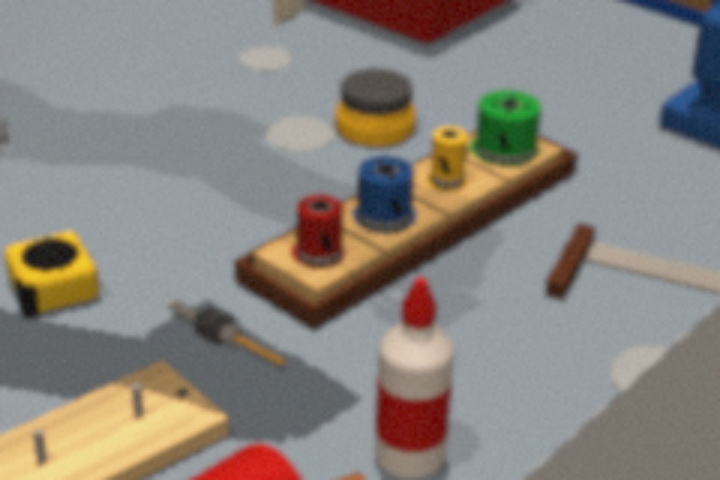

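All four stand upright and flat on their blocks (red 320,230; blue 385,190; yellow 449,155; green 508,125), and the glue bottle is upright.

```bash
python3 -c "from bench import workorder; print(workorder.sign_off())"
```

```text
the job is handed in; nothing more can be done
None
```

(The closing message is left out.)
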